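Line up the coffee-station canisters by height

ROBOT

A 6-joint arm with a two-finger parallel gripper is mounted at the origin on the work surface. World frame = base frame: x ahead of the robot, y to its left, z up, the work surface at z = 0. Lengths are in mm, angles in rad, forces in N, time in s.
With the tool pointing down it reaches from about 350 to 975 mm from the base axis. Payload 7.1 kg.
Tool frame: the origin (TCP) lies midway between the tips of the shut fingers; the grasp point (between the pads) lies 19 mm behind it (ctrl.grasp_offset is the distance from the TCP to the grasp point, in mm); z points along the fingers, y is the line along which they close (so a half turn about z gives the same grasp; the last joint's range is limited). The gripper opens to 88 mm and grips with 3 to 60 N. Pads are 20 mm wide; open, the fingers measure 115 mm over their backs; the gripper's body (75 mm by 178 mm) begins 61 mm behind the grasp point.
Start: joints at [1.294, 0.423, 1.63, -0, 1.089, -0.019], TCP at [159.315, 604.337, 222.675] pointing down, gripper open.
Joint ranges: [-3, 3], [-0.9, 2.11], [0.09, 2.58], [-1.31, 4.45], [0.11, 2.69], [-2.54, 2.54]. Speed limits (rad/s): [2.39, 2.39, 3.01, 3.14, 3.14, 3.14].

INTERFACE

Orientations are given as a rotation vector (axis times angle).
In Python, from workcell import ctrl gives the robot as it stands. The module is installed in compiled form; this text tells all that it offers.
- The arm moves only by the tool servo_tool, never from a script. Its argument "rows" is a list of rows, each a list of 7 numbers: the turn, a rotation vector about the tool's x, y, z as a fraction of full scale, then the shift along the tool's x, y, z as a fraction of full scale, then the finger opening in mm, from 0 to 87.8. A call has 1 to 10 rows; each row is the pose to reach, as a shift and turn from the pose commanded when the call began, along the tool's axes at that moment; what a row does not reach only later rows make up. Full scale, the value 1, is 20 cm for a shift and 1.5 rad for a turn. A row lasts 1/8 s, in which the tool goes at most 62.5 mm and 10.7 degrees, less where a joint would pass 70% of its speed; a pose out of reach is approached as far as the arm can. A call with a number of a shift or a turn outside -1 to 1 is refused whole. A call with a gripper value outside its range is refused whole. The fingers move at their own pace and stop on an object; the grip force is fixed at half the most. Time passes only in rows, so rows that repeat a pose let the fingers close. It gives the time, the measured TCP pose, the force, the opening and the grip force at its end, in the units of the state.
- ctrl.get_obs(): the state, without advancing time (a new reading comes with each control period).
- ctrl.get_image(name): name is "side" or "top"; returns (picture, depth): 384x512x3 uint8, red, green, blue; 384x512 float32, mm along the optical axis (not along the pixel's ray), 0 where there is no reading.
- ctrl.camera_info(name): a dict with "intrinsics" (3x3 intrinsics, pixels), "k1" (the pictures are not rectified: a ray, as slopes to the right and down, at radius r is drawn at 1 + k1 r^2 times it, then the intrinsics apply), "R" (3x3) and "t" (3): a world point X has camera coordinates R X + t. Camera axes: x right, y down, z forward; pixel columns grow to the right and rows downward; lengths in mm; the calibration is good to about 2 mm. A picture is of the moment at which its call begins. camera_info takes no time and is no camera call.
- ctrl.close_job(): hands the job in; it is judged then, once.
The state is a dict: "t": time; "qpos": joint angles; "qvel": joint speeds; "joint_torque": joint torques, N m; "ee_pos": TCP position; "orientation": TCP orientation; "ft_force": force on the tool from outside, world axes, zero at the start; "moment": the same for the moment, N m; "width": finger opening in mm; "grasp_force": force on a finger pad.
Only numpy, scipy, OpenCV 4.12 (cv2) and the standard library are available. Lean on these libraries where they do the work, as an engineer would, in place of code of your own. Each camera call takes 0.05 s, during which the arm holds its last target. There are 200 camera calls.

TASK

Tidy the coffee station: stand the four steel storage canisters upright on the four round rubber mats of the serving board, one centred on each mat, in order of height, with the tallest on the mat nearest the steel vacuum jug and the shortest on the mat farthest from it. Do not knock a canister over on the way, and leave the vacuum jug and the milk carton where they stand.

Things in the scene. Friction and masses are not known exactly. Their poses are not given: they have to be found in the camera images.
- canister_a: The tallest of four loose storage canisters: upright steel cylinder with a flat black lid of the same diameter, 62 mm in diameter and 136 mm high including the lid. Origin at the centre of its underside, z up. They start in a shuffled row along y, nearer the robot than the serving board, with a white mug (90 mm high) and a glass bowl (50 mm high) among them; centres at least about 90 mm apart. Weight 0.1 to 0.4 kg.
- canister_b: The second tallest of four loose storage canisters: upright steel cylinder with a flat black lid of the same diameter, 56 mm in diameter and 112 mm high including the lid. Origin at the centre of its underside, z up. They start in a shuffled row along y, nearer the robot than the serving board, with a white mug (90 mm high) and a glass bowl (50 mm high) among them; centres at least about 90 mm apart. Weight 0.1 to 0.4 kg.
- canister_c: The second shortest of four loose storage canisters: upright steel cylinder with a flat black lid of the same diameter, 50 mm in diameter and 88 mm high including the lid. Origin at the centre of its underside, z up. They start in a shuffled row along y, nearer the robot than the serving board, with a white mug (90 mm high) and a glass bowl (50 mm high) among them; centres at least about 90 mm apart. Weight 0.1 to 0.4 kg.
- canister_d: The shortest of four loose storage canisters: upright steel cylinder with a flat black lid of the same diameter, 46 mm in diameter and 64 mm high including the lid. Origin at the centre of its underside, z up. They start in a shuffled row along y, nearer the robot than the serving board, with a white mug (90 mm high) and a glass bowl (50 mm high) among them; centres at least about 90 mm apart. Weight 0.1 to 0.4 kg.
- mat_1: Round black rubber mat, 76 mm in diameter and 3 mm thick, fixed on the wooden serving board (12 mm thick, 110 by 420 mm, fixed, its length roughly along y), so its top is 15 mm above the counter. Number 1 of the row of four identical mats, counted from the robot's left (+y) end; neighbours about 95 mm apart. Origin at the centre of its underside (on the board's surface); its y axis points along the row to the robot's left.
- mat_2: Round black rubber mat, 76 mm in diameter and 3 mm thick, fixed on the wooden serving board (12 mm thick, 110 by 420 mm, fixed, its length roughly along y), so its top is 15 mm above the counter. Number 2 of the row of four identical mats, counted from the robot's left (+y) end; neighbours about 95 mm apart. Origin at the centre of its underside (on the board's surface); its y axis points along the row to the robot's left.
- mat_3: Round black rubber mat, 76 mm in diameter and 3 mm thick, fixed on the wooden serving board (12 mm thick, 110 by 420 mm, fixed, its length roughly along y), so its top is 15 mm above the counter. Number 3 of the row of four identical mats, counted from the robot's left (+y) end; neighbours about 95 mm apart. Origin at the centre of its underside (on the board's surface); its y axis points along the row to the robot's left.
- mat_4: Round black rubber mat, 76 mm in diameter and 3 mm thick, fixed on the wooden serving board (12 mm thick, 110 by 420 mm, fixed, its length roughly along y), so its top is 15 mm above the counter. Number 4 of the row of four identical mats, counted from the robot's left (+y) end; neighbours about 95 mm apart. Origin at the centre of its underside (on the board's surface); its y axis points along the row to the robot's left.
- jug: Steel vacuum jug with black lid and handle, about 126 mm in diameter (handle sticks out to 110 mm from the axis, away from the robot) and 232 mm high, loose, 1.6 kg. It stands beyond one end of the serving board, left or right, varying from start to start. Origin at the centre of its underside.
- carton: Milk carton, 70 by 70 mm and 207 mm high, loose, 0.9 kg, standing beyond the other end of the serving board. Other equipment, up to 240 mm high, stands farther back and to the sides. Origin at the centre of its underside.
There are look-alikes about, which are no part of the job. Leave any orange look-alike of the canister_b alone.

How it is judged (in metres and radians):
At the end, for the whole second after the job is handed in: Each canister stands upright (within 0.1 rad), released and at rest on its own mat, its centre within 15 mm of the mat's centre; the heights fall from mat to mat, the tallest on the end mat beside the vacuum jug, the shortest on the end mat beside the milk carton (((world y of jug above 0 m and horizontal distance between canister_a and mat_1 below 0.015 m and z of canister_a in the frame of mat_1 between 0 and 0.008 m and horizontal distance between canister_b and mat_2 below 0.015 m and z of canister_b in the frame of mat_2 between 0 and 0.008 m and horizontal distance between canister_c and mat_3 below 0.015 m and z of canister_c in the frame of mat_3 between 0 and 0.008 m and horizontal distance between canister_d and mat_4 below 0.015 m and z of canister_d in the frame of mat_4 between 0 and 0.008 m) or (world y of jug below 0 m and horizontal distance between canister_a and mat_4 below 0.015 m and z of canister_a in the frame of mat_4 between 0 and 0.008 m and horizontal distance between canister_b and mat_3 below 0.015 m and z of canister_b in the frame of mat_3 between 0 and 0.008 m and horizontal distance between canister_c and mat_2 below 0.015 m and z of canister_c in the frame of mat_2 between 0 and 0.008 m and horizontal distance between canister_d and mat_1 below 0.015 m and z of canister_d in the frame of mat_1 between 0 and 0.008 m)) and angle between each of canister_a, canister_b, canister_c, canister_d's own z axis and vertical below 0.1 rad and linear speed of each of canister_a, canister_b, canister_c, canister_d below 0.02 m/s); the robot touches nothing.
It fails at once if a canister is knocked over (leans more than 0.7 rad) (angle between any of canister_a, canister_b, canister_c, canister_d's own z axis and vertical above 0.7 rad).
It fails at once if the vacuum jug or the milk carton is shifted by more than 40 mm (distance of any of jug, carton from where it was at the start of the episode above 0.04 m).
It also fails if it takes over 104 s, if anything falls off the work surface, if the arm or the gripper's body presses on something with over 40 N, if the wrist force passes 120 N, or if a joint passes its speed limit or range.

## Working session

There is one attempt and no reset: what is moved stays moved. The work goes in short steps, Python scripts to look and compute and a tool call to move; the robot and the scene stay as the last step left them, time stands still between calls to the robot, and variables do not carry over. Pictures are saved under pics/ and viewed, at most 14 in all, crops included, and the job is handed in when it is done.

Besides the shell and the picture viewer there is one more tool, called after "Emit:" by a JSON object that holds its "fn" and its "kwargs", one argument or row to a line. servo_tool: Moves the arm, as the interface text tells. Its arguments: {"type":"object","properties":{"rows":{"type":"array","items":{"type":"array","items":{"type":"number"}}}},"required":["rows"]}

```bash
mkdir -p pics; cat > h.py <<'E'
import numpy as np, cv2
from workcell import ctrl
def look(n,f=None):
    im,d=ctrl.get_image(n)
    if f: cv2.imwrite('pics/'+f,cv2.cvtColor(im,cv2.COLOR_RGB2BGR))
    return im,d
def cam(n):
    c=ctrl.camera_info(n); return np.array(c['intrinsics']),c['k1'],np.array(c['R']),np.array(c['t']).ravel()
def rays(n,uv):
    K,k1,R,t=cam(n); uv=np.asarray(uv,float).reshape(-1,2)
    p=np.c_[(uv[:,0]-K[0,2])/K[0,0],(uv[:,1]-K[1,2])/K[1,1]]; s=p.copy()
    for _ in range(20): s=p/(1+k1*(s**2).sum(1,keepdims=True))
    return -R.T@t, np.c_[s,np.ones(len(s))]@R   # origin, world dirs
def onplane(n,uv,z):
    o,d=rays(n,uv); return o+d*((z-o[2])/d[:,2])[:,None]
def cloud(n,dep):
    h,w=dep.shape; uv=np.stack(np.meshgrid(np.arange(w),np.arange(h)),-1).reshape(-1,2)
    o,d=rays(n,uv); return (o+d*dep.reshape(-1,1)).reshape(h,w,3)
E
python3 - <<'E'
from h import *
for n in('top','side'):
    im,d=look(n,n+'0.png'); np.savez(n+'0',im=im,d=d)
    K,k1,R,t=cam(n); print(n,K.tolist(),k1,-R.T@t,R[2])
o=ctrl.get_obs(); print(o['t'],o['ee_pos'],o['orientation'],o['width'])
E
```

```text
top [[471.7888635495502, 0.0, 252.99576518021462], [0.0, 471.7888635495502, 193.89188975357385], [0.0, 0.0, 1.0]] -0.09638495475939543 [ 327.5783923   -15.57282767 1441.96232684] [ 0.10714906  0.00714004 -0.99421733]
side [[351.51097995686774, 0.0, 246.28861212317867], [0.0, 351.51097995686774, 193.5766607593259], [0.0, 0.0, 1.0]] -0.017184348422666206 [303.03411774 692.10358943 621.06051888] [ 0.22122299 -0.73974335 -0.63548419]
0.1 [159.17547732 603.86613642 222.00039435] [-4.03726190e-01 -3.11538463e+00  2.16217374e-03] 87.70884946203596
```

View pics/top0.png

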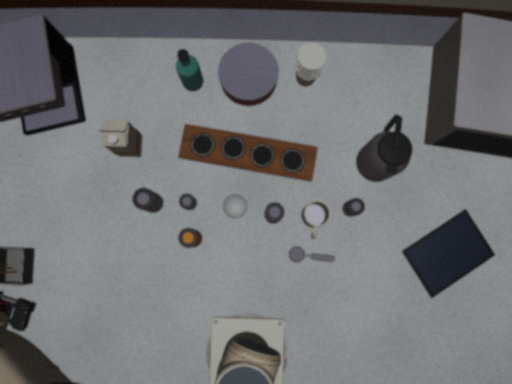

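View pics/side0.png

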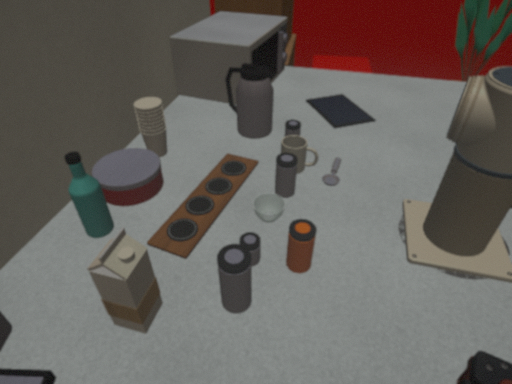

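The top view shows four steel canisters at (147,200), (188,201), (274,212) and (354,207). The orange look-alike is at (190,237), the jug is on the right (y<0) at (385,155), and the carton is on the left. The mats run from (202,145) to (292,160). Next I'll measure lid and mat positions.

```bash
cat >> h.py <<'E'
def blobs(n,im,dep,zlo,zhi,box):
    P=cloud(n,dep); x0,x1,y0,y1=box
    m=(dep>0)&(P[...,2]>zlo)&(P[...,2]<zhi)&(P[...,0]>x0)&(P[...,0]<x1)&(P[...,1]>y0)&(P[...,1]<y1)
    N,L,S,C=cv2.connectedComponentsWithStats(m.astype(np.uint8))
    out=[]
    for i in range(1,N):
        if S[i,4]<60: continue
        Q=P[L==i]; zt=np.percentile(Q[:,2],90); sel=(L==i)&(P[...,2]>zt-10)
        v,u=np.nonzero(sel); p=onplane(n,np.c_[u,v],zt)
        (c,r)=cv2.minEnclosingCircle(p[:,:2].astype(np.float32))
        out.append((C[i].round(0),S[i,4],round(zt,1),p.mean(0)[:2].round(1),np.round(c,1),round(2*r,1)))
    return out
E
python3 - <<'E'
from h import *
T=np.load('top0.npz'); S=np.load('side0.npz')
for n,D in(('top',T),('side',S)):
    print(n)
    for b in blobs(n,D['im'],D['d'],25,260,(250,720,-450,450)): print(*b)
    im=D['im']; P=cloud(n,D['d'])
    # mats: dark blobs on board
    hsv=cv2.cvtColor(im,cv2.COLOR_RGB2HSV)
    G=P; reg=(abs(P[...,2]-14)<12)&(P[...,0]>400)&(P[...,0]<720)&(abs(P[...,1])<300)
    for lo in (60,):
        m=(reg&(hsv[...,2]<lo)).astype(np.uint8)
        N,L,St,C=cv2.connectedComponentsWithStats(m)
        for i in range(1,N):
            if St[i,4]>150:
                cs,_=cv2.findContours((L==i).astype(np.uint8),cv2.RETR_EXTERNAL,cv2.CHAIN_APPROX_NONE)
                p=onplane(n,cs[0].reshape(-1,2),15)[:,:2].astype(np.float32)
                e=cv2.fitEllipse(p); print('mat',C[i].round(0),St[i,4],np.round(e[0],1),np.round(e[1],1))
im=T['im'][120:260,120:380]; cv2.imwrite('pics/crop.png',cv2.cvtColor(cv2.resize(im,None,fx=3,fy=3,interpolation=2),cv2.COLOR_RGB2BGR))
E
```

```text
top
[386. 152.] 2260 223.0 [ 591.8 -379.8] [ 603.5 -379.2] 154.1
[120. 137.] 1202 191.0 [620.2 382. ] [623.2 383.7] 81.5
[146. 199.] 548 139.1 [447.8 300.7] [448.3 300.5] 63.4
[188. 201.] 216 68.1 [450.8 187.7] [450.6 188. ] 45.7
[235. 205.] 295 51.9 [443.4  48.6] [441.7  48.3] 82.2
[354. 206.] 305 91.5 [ 446.9 -302.2] [ 447.2 -302.1] 51.1
[316. 216.] 307 91.7 [ 423.7 -190.4] [ 417.7 -190.3] 87.1
[273. 212.] 331 116.0 [422.9 -66. ] [423. -66.] 55.2
[190. 237.] 362 115.7 [343.5 172.1] [342.9 172.1] 56.2
mat [202. 143.] 331 [633.6 157.4] [61.2 63.3]
mat [233. 147.] 322 [624.3  61. ] [60.8 63. ]
mat [262. 155.] 322 [601.7 -30. ] [60.2 62.9]
mat [292. 160.] 324 [ 590.5 -122.4] [60.2 61.7]
side
[252.  97.] 2568 218.1 [ 590.5 -371.3] [ 595.3 -363.8] 154.8
[291. 156.] 1623 111.7 [417.5 -59.3] [417.2 -59.5] 68.9
[269. 205.] 532 50.3 [437.6  48.9] [437.7  52.4] 90.7
[301. 242.] 1161 113.1 [339.3 180.7] [339.8 180.5] 63.5
[125. 280.] 4581 189.5 [615.6 386.4] [616.4 380. ] 97.0
[238. 269.] 2265 137.0 [443.3 307.1] [444.1 306.8] 67.8
mat [233. 168.] 228 [ 586.4 -118.8] [62.8 65.6]
mat [218. 186.] 279 [599.5 -26.1] [62.1 67.9]
mat [199. 205.] 347 [619.8  64.2] [63.6 69.2]
mat [182. 230.] 420 [627.5 159.3] [64.2 68.9]
```

View pics/crop.png

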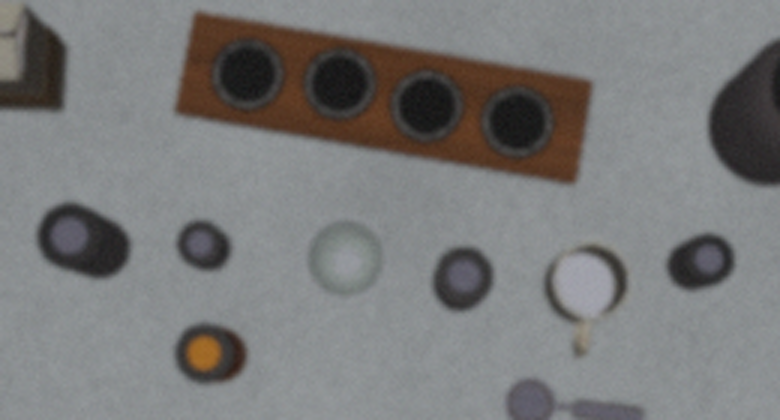

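Emit:
{"fn": "servo_tool", "kwargs": {
  "rows": [
    [0,0,-0.086,-0.25,-0.125,0,87.8],
    [0,0,-0.1718,-0.5,-0.25,0,87.8],
    [0,0,-0.1718,-0.75,-0.375,0,87.8],
    [0,0,-0.1718,-1,-0.5,0,87.8],
    [0,0,-0.1718,-1,-0.5,0,87.8],
    [0,0,-0.1718,-1,-0.5,0,87.8]
  ]
}}

```text
t: 0.85
ee_pos: [327.0, 456.8, 222.5]
orientation: [-0.002, -3.141, -0.0]
ft_force: [-0.4, -1.0, 0.0]
width: 88.0
grasp_force: 0.0
```

Emit:
{"fn": "servo_tool", "kwargs": {
  "rows": [
    [0,0,0,-0.2,-0.26,0,87.8],
    [0,0,0,-0.4,-0.52,0,87.8],
    [0,0,0,-0.592,-0.7725,0,87.8],
    [0,0,0,-0.592,-0.7725,0,87.8],
    [0,0,0,-0.592,-0.7725,0.1,87.8],
    [0,0,0,-0.592,-0.7725,0.25,87.8]
  ]
}}

```text
t: 1.6
ee_pos: [445.3, 304.3, 172.9]
orientation: [-0.002, 3.14, 0.003]
ft_force: [0.3, -0.7, -0.2]
width: 87.8
grasp_force: 0.0
```

```bash
python3 - <<'E'
from h import *
a,_=look('top'); b,_=look('side')
A=cv2.resize(a[140:260,90:290],(400,240),interpolation=2);B=cv2.resize(b[140:330,150:350],(400,380))
cv2.imwrite('pics/h1.png',cv2.cvtColor(np.vstack([A,B]),cv2.COLOR_RGB2BGR)[:600])
E
```

```text
(no output)
```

View pics/h1.png

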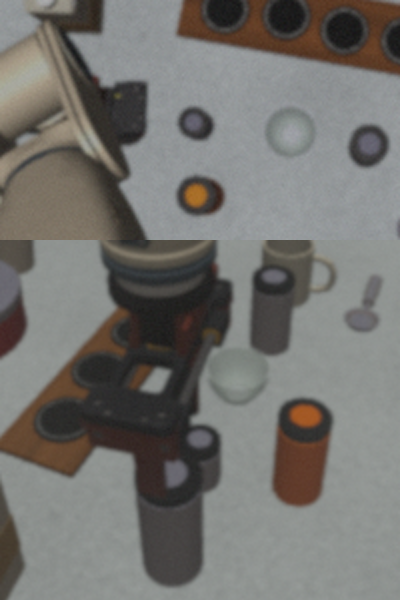

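The gripper straddles canister a's lid: the near finger is at crop (165,465), with the lid between the fingers. I'll descend and close.

Emit:
{"fn": "servo_tool", "kwargs": {
  "rows": [
    [0,0,0,0,0,0.1,87.8],
    [0,0,0,0,0,0.22,87.8],
    [0,0,0,0,0,0.34,87.8],
    [0,0,0,0,0,0.4135,87.8],
    [0,0,0,0,0,0.4135,50],
    [0,0,0,0,0,0.4135,50],
    [0,0,0,0,0,0.4135,50],
    [0,0,0,0,0,0.4135,50],
    [0,0,0,0,0,0.4135,50]
  ]
}}

```text
t: 2.82
ee_pos: [446.2, 302.5, 90.8]
orientation: [0.001, 3.14, 0.001]
ft_force: [-1.2, -0.9, 6.1]
width: 61.6
grasp_force: 30.0
```

Emit:
{"fn": "servo_tool", "kwargs": {
  "rows": [
    [0,0,0,0,0,-0.15,50],
    [0,0,0,0,0,-0.35,50],
    [0,0,0,0,0,-0.5,50],
    [0,0,0,-0.06,-0.15,-0.5,50],
    [0,0,0,-0.12,-0.35,-0.5,50],
    [0,0,0,-0.2,-0.55,-0.5,50],
    [0,0,0,-0.28,-0.75,-0.5,50],
    [0,0,0,-0.35,-1,-0.5,50]
  ]
}}

```text
t: 3.82
ee_pos: [515.5, 100.9, 189.6]
orientation: [0.001, -3.141, 0.0]
ft_force: [1.0, 0.0, -3.8]
width: 61.5
grasp_force: 30.0
```

Emit:
{"fn": "servo_tool", "kwargs": {
  "rows": [
    [0,0,0,-0.07,-0.2,0,50],
    [0,0,0,-0.14,-0.4,0,50],
    [0,0,0,-0.21,-0.6,0,50],
    [0,0,0,-0.28,-0.8,0,50],
    [0,0,0,-0.35,-1,0,50],
    [0,0,0,-0.35,-1,0,50]
  ]
}}

```text
t: 4.58
ee_pos: [585.8, -100.4, 189.3]
orientation: [-0.005, -3.141, 0.001]
ft_force: [0.7, 0.3, -4.0]
width: 61.7
grasp_force: 30.0
```

Emit:
{"fn": "servo_tool", "kwargs": {
  "rows": [
    [0,0,0,-0.015,-0.06,0,50],
    [0,0,0,-0.015,-0.113,0,50],
    [0,0,0,-0.015,-0.113,0.12,50],
    [0,0,0,-0.015,-0.113,0.25,50],
    [0,0,0,-0.015,-0.113,0.35,50],
    [0,0,0,-0.015,-0.113,0.4,50],
    [0,0,0,-0.015,-0.113,0.4,50],
    [0,0,0,-0.015,-0.113,0.4,50]
  ]
}}

```text
t: 5.58
ee_pos: [589.2, -120.5, 110.8]
orientation: [-0.0, 3.14, -0.0]
ft_force: [-0.4, 0.6, -3.7]
width: 61.6
grasp_force: 30.0
```

```bash
python3 - <<'E'
from h import *
for _ in range(3):
    o=ctrl.get_obs(); print(o['ee_pos'].round(1) if hasattr(o['ee_pos'],'round') else o['ee_pos'])
    b,_=look('side')
cv2.imwrite('pics/p1.png',cv2.cvtColor(cv2.resize(b[60:260,130:330],(600,600),interpolation=2),cv2.COLOR_RGB2BGR))
E
```

```text
[ 589.2 -120.5  110.8]
[ 589.2 -120.6  110.9]
[ 589.2 -120.6  110.9]
```

View pics/p1.png

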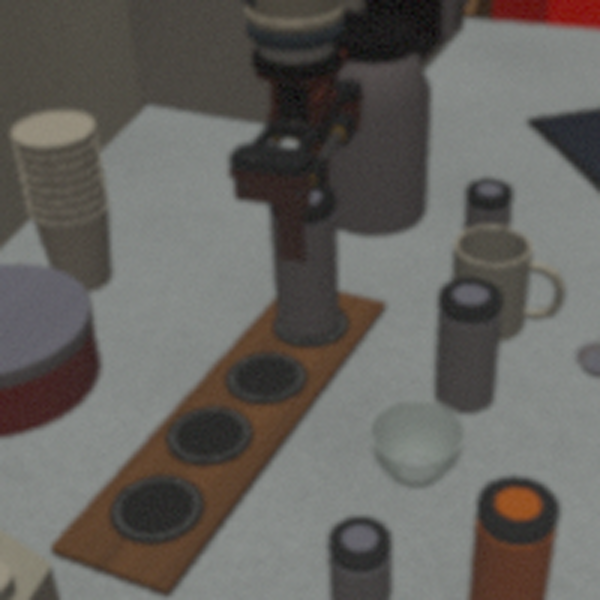

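Emit:
{"fn": "servo_tool", "kwargs": {
  "rows": [
    [0,0,0,0,0,0.015,50],
    [0,0,0,0,0,0.022,50],
    [0,0,0,0,0,0.022,50],
    [0,0,0,0,0,0.022,80],
    [0,0,0,0,0,0.022,80],
    [0,0,0,0,0,0.022,80],
    [0,0,0,0,0,-0.1,80],
    [0,0,0,0,0,-0.3,80],
    [0,0,0,0,0,-0.5,80]
  ]
}}

```text
t: 6.85
ee_pos: [588.4, -120.4, 210.9]
orientation: [-0.0, -3.141, -0.0]
ft_force: [0.0, -0.4, -0.1]
width: 80.3
grasp_force: 0.0
```

Emit:
{"fn": "servo_tool", "kwargs": {
  "rows": [
    [0,0,0,0.2,0.07,0,80],
    [0,0,0,0.4,0.14,0,80],
    [0,0,0,0.6,0.2,0,80],
    [0,0,0,0.75,0.25,0,80],
    [0,0,0,0.839,0.2805,0.1,80],
    [0,0,0,0.839,0.2805,0.35,80],
    [0,0,0,0.839,0.2805,0.35,80]
  ]
}}

```text
t: 7.72
ee_pos: [418.3, -63.9, 138.0]
orientation: [-0.0, -3.135, -0.002]
ft_force: [0.7, -0.2, 0.6]
width: 80.3
grasp_force: 0.0
```

```bash
cat > chk.py <<'E'
from h import *
for n in('top','side'):
    im,d=look(n)
    print(n)
    for b in blobs(n,im,d,25,160,(400,720,-250,250)): print(*b)
E
python3 - <<'E'
import chk
from h import *
im=chk.im; cv2.imwrite('pics/b1.png',cv2.cvtColor(cv2.resize(im[60:260,130:330],(600,600),interpolation=2),cv2.COLOR_RGB2BGR))
E
```

```text
top
[293. 154.] 525 154.3 [ 589.  -118.7] [ 589.5 -118.3] 62.6
[188. 201.] 218 67.7 [450.7 187.7] [450.6 187.9] 45.8
[230. 204.] 190 52.1 [445.8  63.9] [441.7  48.3] 82.2
[323. 208.] 137 91.9 [ 438.7 -209.5] [ 429.1 -195.3] 71.5
side
[232. 146.] 1010 151.4 [ 583.1 -111.9] [ 581.6 -112.8] 76.4
[287. 165.] 787 140.3 [418.1 -47.5] [416.6 -69.9] 107.5
[269. 205.] 527 50.1 [438.5  48.5] [437.5  53.1] 92.4
[250. 245.] 503 65.3 [445.7 195.4] [445.9 195.5] 53.1
```

View pics/b1.png

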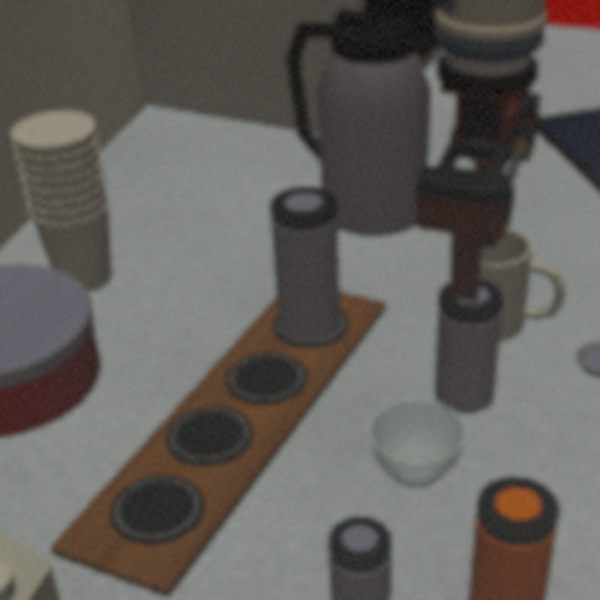

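Canister a stands on mat 4, about 4 mm off by the top view. The fingers straddle canister b at (470,300) in the crop.

Emit:
{"fn": "servo_tool", "kwargs": {
  "rows": [
    [0,0,0,0,0,0.1,80],
    [0,0,0,0,0,0.22,80],
    [0,0,0,0,0,0.34,80],
    [0,0,0,0,0,0.38,80],
    [0,0,0,0,0,0.38,45],
    [0,0,0,0,0,0.38,45],
    [0,0,0,0,0,0.38,45],
    [0,0,0,0,0,0.38,45],
    [0,0,0,0,0,0.38,45]
  ]
}}

```text
t: 8.95
ee_pos: [421.8, -64.8, 64.9]
orientation: [-0.0, 3.139, -0.001]
ft_force: [-0.2, -3.4, 7.8]
width: 56.2
grasp_force: 29.9
```

Emit:
{"fn": "servo_tool", "kwargs": {
  "rows": [
    [0,0,0,0,0,-0.12,45],
    [0,0,0,0,0.05,-0.25,45],
    [0,0,0,-0.15,0.12,-0.25,45],
    [0,0,0,-0.3,0.1725,-0.25,45],
    [0,0,0,-0.45,0.1725,-0.25,45],
    [0,0,0,-0.6,0.1725,-0.25,45],
    [0,0,0,-0.75,0.1725,-0.25,45],
    [0,0,0,-0.9,0.1725,-0.25,45],
    [0,0,0,-0.9,0.1725,-0.25,45]
  ]
}}

```text
t: 10.07
ee_pos: [602.3, -29.7, 113.8]
orientation: [0.0, 3.141, 0.0]
ft_force: [-0.4, 0.4, -2.5]
width: 55.9
grasp_force: 29.9
```

Emit:
{"fn": "servo_tool", "kwargs": {
  "rows": [
    [0,0,0,0,0,0.08,45],
    [0,0,0,0,0,0.15,45],
    [0,0,0,0,0,0.17,45],
    [0,0,0,0,0,0.17,45],
    [0,0,0,0,0,0.17,66],
    [0,0,0,0,0,0.17,66],
    [0,0,0,0,0,0.17,66],
    [0,0,0,0,0,0.0,66],
    [0,0,0,0,0,-0.2,66],
    [0,0,0,0,0,-0.4,66]
  ]
}}

```text
t: 11.32
ee_pos: [600.6, -29.8, 195.0]
orientation: [-0.0, -3.141, -0.0]
ft_force: [0.5, 1.0, -0.5]
width: 65.8
grasp_force: 0.0
```

Emit:
{"fn": "servo_tool", "kwargs": {
  "rows": [
    [0,0,0,0.2,0,0,76],
    [0,0,0,0.4,-0.05,0,76],
    [0,0,0,0.6,-0.2,0,76],
    [0,0,0,0.78,-0.35,0,76],
    [0,0,0,0.78,-0.55,0,76],
    [0,0,0,0.78,-0.75,0,76],
    [0,0,0,0.78,-0.9525,0,76]
  ]
}}

```text
t: 12.2
ee_pos: [444.7, -221.7, 194.2]
orientation: [0.0, 3.141, -0.0]
ft_force: [0.4, 0.7, 0.2]
width: 76.1
grasp_force: 0.0
```

Emit:
{"fn": "servo_tool", "kwargs": {
  "rows": [
    [0,0,0,0,-0.2,0,76],
    [0,0,0,0,-0.4,0,76],
    [0,0,0,0,-0.4,0.2,76],
    [0,0,0,0,-0.4,0.4,76],
    [0,0,0,0,-0.4,0.4,76]
  ]
}}

```text
t: 12.82
ee_pos: [442.9, -299.1, 111.6]
orientation: [-0.001, -3.137, -0.005]
ft_force: [-0.4, 1.5, 0.3]
width: 75.7
grasp_force: 0.0
```

```bash
python3 - <<'E'
import chk
from h import *
im=chk.im; cv2.imwrite('pics/c1.png',cv2.cvtColor(cv2.resize(im[60:260,180:380],(600,600),interpolation=2),cv2.COLOR_RGB2BGR))
E
```

```text
top
[262. 151.] 404 129.9 [599.4 -28.3] [599.4 -28.3] 56.1
[293. 154.] 523 154.1 [ 589.3 -118.4] [ 589.6 -118.4] 62.4
[188. 201.] 217 67.9 [450.6 187.9] [450.5 187.9] 45.8
[235. 205.] 285 51.8 [443.5  46. ] [441.7  48.3] 82.2
[317. 210.] 202 92.0 [ 435.1 -192.1] [ 423.8 -189.5] 75.9
side
[226. 155.] 1705 150.5 [ 583.7 -113.1] [ 583.2 -114.2] 75.7
[291. 150.] 571 87.8 [ 428.1 -185.5] [ 418.  -184.5] 95.0
[269. 205.] 530 50.3 [438.9  48.8] [437.5  53.1] 92.0
[250. 245.] 501 65.4 [445.8 195.5] [445.4 195.6] 52.9
```

View pics/c1.png

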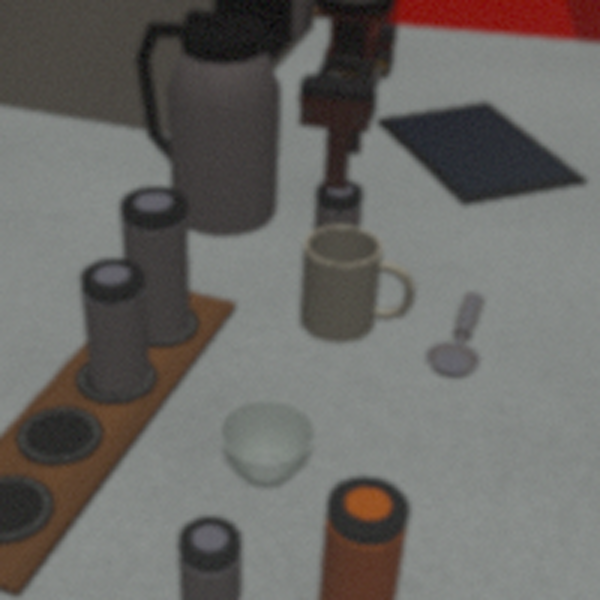

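Canister b is on mat 3, 3 mm off. The fingers are above canister c at (340,190).

Emit:
{"fn": "servo_tool", "kwargs": {
  "rows": [
    [0,0,0,0,0,0.1,76],
    [0,0,0,0,0,0.22,76],
    [0,0,0,0,0,0.32,76],
    [0,0,0,0,0,0.36,76],
    [0,0,0,0,0,0.36,38],
    [0,0,0,0,0,0.36,38],
    [0,0,0,0,0,0.36,38],
    [0,0,0,0,0,0.36,38],
    [0,0,0,0,0,0.36,38],
    [0,0,0,0,0,0.36,38]
  ]
}}

```text
t: 14.18
ee_pos: [445.4, -301.0, 42.9]
orientation: [0.0, 3.14, -0.002]
ft_force: [-1.2, -1.3, 7.2]
width: 49.3
grasp_force: 30.0
```

Emit:
{"fn": "servo_tool", "kwargs": {
  "rows": [
    [0,0,0,0,0,-0.2,38],
    [0,0,0,0,0,-0.4,38],
    [0,0,0,0,0,-0.6,38],
    [0,0,0,0,0.15,-0.6,38],
    [0,0,0,0,0.35,-0.6,38],
    [0,0,0,0,0.55,-0.6,38],
    [0,0,0,0,0.75,-0.6,38],
    [0,0,0,0,1,-0.6,38]
  ]
}}

```text
t: 15.18
ee_pos: [444.5, -99.3, 162.0]
orientation: [0.002, 3.142, 0.0]
ft_force: [0.1, 0.0, -2.7]
width: 49.5
grasp_force: 30.0
```

Emit:
{"fn": "servo_tool", "kwargs": {
  "rows": [
    [0,0,0,0,0.2,0,38],
    [0,0,0,0,0.4,0,38],
    [0,0,0,0,0.6,0,38],
    [0,0,0,-0.1,0.8125,0,38],
    [0,0,0,-0.3,0.8125,0,38],
    [0,0,0,-0.5,0.8125,0,38],
    [0,0,0,-0.7,0.8125,0,38],
    [0,0,0,-0.8915,0.8125,0,38],
    [0,0,0,-0.8915,0.8125,0.2,38],
    [0,0,0,-0.8915,0.8125,0.3,38]
  ]
}}

```text
t: 16.42
ee_pos: [621.5, 62.0, 99.7]
orientation: [-0.0, -3.138, 0.0]
ft_force: [-0.3, 0.5, -0.7]
width: 49.3
grasp_force: 30.0
```

Emit:
{"fn": "servo_tool", "kwargs": {
  "rows": [
    [0,0,0,0,0,0.1,38],
    [0,0,0,0,0,0.18,38],
    [0,0,0,0,0,0.22,38],
    [0,0,0,0,0,0.22,38],
    [0,0,0,0,0,0.22,62],
    [0,0,0,0,0,0.22,62],
    [0,0,0,0,0,0.22,62],
    [0,0,0,0,0,0.1,62],
    [0,0,0,0,0,-0.1,62],
    [0,0,0,0,0,-0.3,62]
  ]
}}

```text
t: 17.68
ee_pos: [622.9, 62.1, 162.9]
orientation: [-0.0, -3.141, 0.0]
ft_force: [0.3, 0.4, 0.2]
width: 61.9
grasp_force: 0.0
```

Emit:
{"fn": "servo_tool", "kwargs": {
  "rows": [
    [0,0,0,0.2,0.1,0,70],
    [0,0,0,0.4,0.25,0,70],
    [0,0,0,0.6,0.4,0,70],
    [0,0,0,0.8,0.55,0,70],
    [0,0,0,0.8735,0.6375,0,70],
    [0,0,0,0.8735,0.6375,0.2,70],
    [0,0,0,0.8735,0.6375,0.36,70],
    [0,0,0,0.8735,0.6375,0.36,70]
  ]
}}

```text
t: 18.68
ee_pos: [446.8, 189.1, 88.5]
orientation: [0.0, -3.138, 0.002]
ft_force: [-0.5, 0.2, -0.4]
width: 70.2
grasp_force: 0.0
```

```bash
python3 - <<'E'
import chk
from h import *
im=chk.im; cv2.imwrite('pics/d1.png',cv2.cvtColor(cv2.resize(im[120:320,150:350],(600,600),interpolation=2),cv2.COLOR_RGB2BGR))
E
```

```text
top
[232. 143.] 299 106.3 [623.4  60.9] [624.3  60.5] 50.3
[262. 151.] 404 130.1 [599.3 -28.2] [599.4 -28.2] 56.2
[293. 154.] 528 154.1 [ 589.1 -118.4] [ 589.6 -118.3] 62.5
[234. 205.] 284 52.2 [444.2  48.2] [441.7  48.3] 82.1
[317. 210.] 200 92.3 [ 435.3 -190.9] [ 424.2 -189.4] 76.2
side
[219. 162.] 985 129.0 [598.7 -53.5] [606.6 -83.8] 188.8
[291. 150.] 578 87.9 [ 428.2 -185.2] [ 417.9 -184.3] 95.2
[197. 190.] 664 103.7 [618.3  69. ] [617.2  68.7] 62.0
[274. 206.] 348 49.9 [423.1  48. ] [435.   51.5] 89.5
[249. 245.] 528 120.3 [445.8 232.9] [445.8 232.9] 30.8
```

View pics/d1.png

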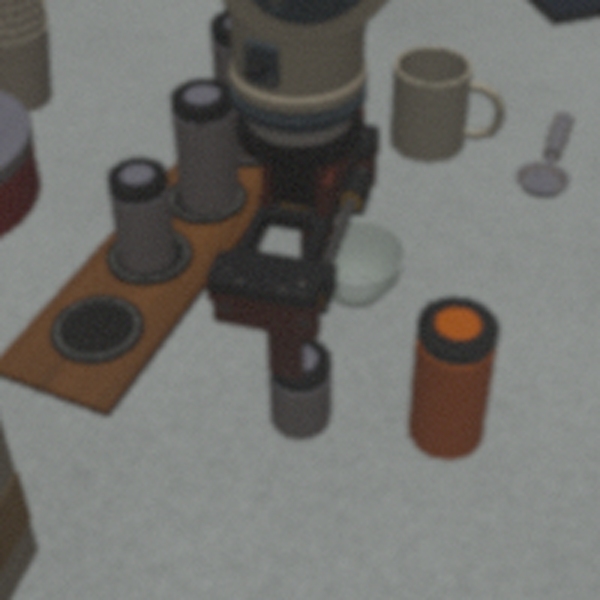

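Canister c is on mat 2, 1 mm off. The fingers straddle d at (300,370), clear of the orange look-alike.

Emit:
{"fn": "servo_tool", "kwargs": {
  "rows": [
    [0,0,0,0,0,0.1,70],
    [0,0,0,0,0,0.2,70],
    [0,0,0,0,0,0.3,70],
    [0,0,0,0,0,0.34,70],
    [0,0,0,0,0,0.34,34],
    [0,0,0,0,0,0.34,34],
    [0,0,0,0,0,0.34,34],
    [0,0,0,0,0,0.34,34],
    [0,0,0,0,0,0.34,34],
    [0,0,0,0,0,0.34,34]
  ]
}}

```text
t: 20.02
ee_pos: [449.0, 189.8, 22.7]
orientation: [0.0, 3.14, 0.001]
ft_force: [0.2, -0.3, 6.5]
width: 45.7
grasp_force: 30.0
```

Emit:
{"fn": "servo_tool", "kwargs": {
  "rows": [
    [0,0,0,0,0,-0.15,34],
    [0,0,0,0,0,-0.3,34],
    [0,0,0,-0.15,-0.05,-0.3,34],
    [0,0,0,-0.3,-0.1,-0.3,34],
    [0,0,0,-0.45,-0.1625,-0.3,34],
    [0,0,0,-0.6,-0.1625,-0.3,34],
    [0,0,0,-0.75,-0.1625,-0.3,34],
    [0,0,0,-0.9135,-0.1625,-0.3,34],
    [0,0,0,-0.9135,-0.1625,-0.3,34]
  ]
}}

```text
t: 21.15
ee_pos: [633.1, 157.0, 82.0]
orientation: [0.001, 3.14, 0.001]
ft_force: [0.5, -1.2, -1.8]
width: 45.6
grasp_force: 30.0
```

Emit:
{"fn": "servo_tool", "kwargs": {
  "rows": [
    [0,0,0,0,0,0.1,34],
    [0,0,0,0,0,0.18,34],
    [0,0,0,0,0,0.22,34],
    [0,0,0,0,0,0.22,34],
    [0,0,0,0,0,0.22,60],
    [0,0,0,0,0,0.22,60],
    [0,0,0,0,0,0.22,60],
    [0,0,0,0,0,0.1,60],
    [0,0,0,0,0,-0.1,60],
    [0,0,0,0,0,-0.3,60]
  ]
}}

```text
t: 22.4
ee_pos: [630.9, 157.1, 142.9]
orientation: [-0.0, -3.141, 0.0]
ft_force: [0.1, -0.2, -0.1]
width: 59.6
grasp_force: 0.0
```

Emit:
{"fn": "servo_tool", "kwargs": {
  "rows": [
    [0,0,0,0.2,0.1,-0.1,60],
    [0,0,0,0.4,0.2,-0.2,60],
    [0,0,0,0.6,0.4,-0.3,60],
    [0,0,0,0.8,0.6,-0.3,60],
    [0,0,0,0.8,0.8,-0.3,60],
    [0,0,0,0.8,0.8,-0.3,60]
  ]
}}

```text
t: 23.15
ee_pos: [470.8, 319.5, 202.5]
orientation: [-0.005, 3.14, 0.002]
ft_force: [-0.4, -0.7, 0.0]
width: 60.0
grasp_force: 0.0
```

```bash
python3 - <<'E'
import chk
from h import *
im=chk.im; cv2.imwrite('pics/e1.png',cv2.cvtColor(cv2.resize(im,(800,600),interpolation=2),cv2.COLOR_RGB2BGR))
im,d=look('top'); P=[b for b in blobs('top',im,d,25,260,(500,720,-450,450))]
for b in P: print(*b)
E
```

```text
top
[201. 141.] 231 82.6 [629.2 155.5] [628.4 155.9] 45.5
[232. 143.] 299 107.1 [623.5  60.7] [623.9  60.3] 50.6
[262. 151.] 404 130.5 [599.2 -28.2] [599.1 -28.3] 56.4
[293. 154.] 524 154.3 [ 589.2 -118.4] [ 589.4 -118.3] 62.8
[234. 205.] 291 52.3 [443.5  48.1] [441.7  48.3] 82.1
[317. 210.] 200 92.7 [ 435.3 -191.6] [ 424.5 -189.5] 76.1
side
[239. 132.] 132 151.8 [ 564.2 -115.7] [ 568.3 -118.3] 67.1
[291. 150.] 575 88.0 [ 428.2 -185. ] [ 417.9 -184.2] 94.9
[201. 193.] 104 82.2 [603.3  82.7] [601.3  84.1] 29.5
[269. 205.] 525 50.2 [438.1  48.4] [437.7  52.3] 90.7
[386. 152.] 2254 223.3 [ 591.5 -379.9] [ 602.1 -383.6] 155.5
[122. 136.] 975 192.5 [622.1 379.3] [626.3 383.7] 79.8
[201. 141.] 231 82.3 [628.9 155.5] [628.5 155.9] 45.5
[232. 143.] 298 106.6 [623.3  60.6] [624.   60.3] 50.6
[262. 151.] 402 130.1 [599.4 -28.3] [599.3 -28.3] 56.1
[293. 154.] 530 154.2 [ 589.1 -118.6] [ 589.5 -118.3] 62.6
```

View pics/e1.png

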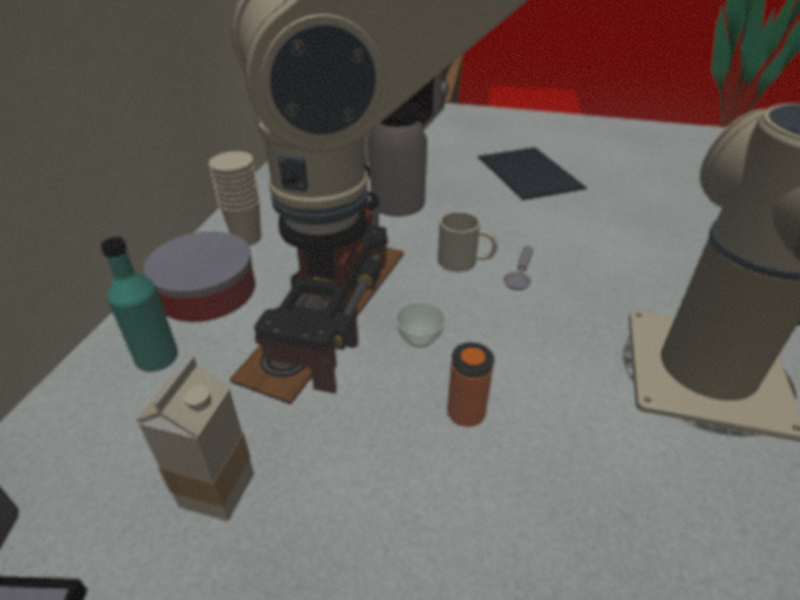

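In the top view all four canisters stand upright on their mats, each within about 5 mm of centre, and the jug and carton have not moved. The arm is clear at (300,330), touching nothing.

```bash
python3 -c "from workcell import ctrl; print(ctrl.close_job())"
```

```text
the job is handed in; nothing more can be done
None
```

The job is handed in, verdict not shown: canisters a, b, c and d stand on mats 4, 3, 2 and 1, tallest beside the jug, each measured within about 5 mm of its mat's centre, with the jug and carton unmoved.

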